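Load a ferrule block on the measuring slide and set its dial to zero without backlash

ROBOT

A 6-joint arm with a two-finger parallel gripper is mounted at the origin on the work surface. World frame = base frame: x ahead of the robot, y to its left, z up, the work surface at z = 0. Lengths are in m, angles in rad, forces in N, time in s.
With the tool pointing down it reaches from about 0.375 to 0.925 m from the base axis. Payload 5.7 kg.
Tool frame: the origin (TCP) lies at the centre of the arm's flange, where the gripper is bolted on; the fingertips stand ahead of it and the grasp point (between the pads) lies 155 mm ahead of it (arm.tip_reach is the x of the fingertips in the tool frame, in m); x points along the fingers, z is the direction in which the jaws open and shut, and the axes are right-handed (so a half turn about x gives the same grasp; the last joint's range is limited). The gripper opens to 85 mm and grips with 20 to 120 N. Pads are 22 mm wide; open, the fingers measure 114 mm over their backs; the gripper's body (76 mm by 85 mm) begins 54 mm behind the grasp point. The pads swing forward as they close: fully open they stand 13 mm farther back than shut.
Start: joints at [1.013, 0.359, 1.51, -0, 1.272, -0.115], TCP at [0.257, 0.542, 0.405] pointing down, gripper open.
Joint ranges: [-2.97, 2.97], [-1.01, 2.36], [0.21, 2.38], [-0.96, 4.11], [0.2, 2.71], [-2.98, 2.98]. Speed limits (rad/s): [2.39, 2.39, 3.14, 3.14, 3.14, 3.14].

INTERFACE

Orientations are given as a unit quaternion [x, y, z, w].
In Python, from rig import arm gives the robot as it stands. The module is installed in compiled form; this text tells all that it offers.
- The arm moves only by the tool apply_moves, never from a script. Its argument "series" is a list of rows, each a list of 3 entries, a list of its own where there are three numbers: the opening, from 0 (shut) to 1 (fully open), then the shift along the tool's x, y, z in mm, then the turn, a rotation vector about the tool's x, y, z in degrees. A call has exactly 5 rows; each row shifts and turns the commanded pose from where the row before left it, along the tool's axes as they then stand; what a row does not reach is not made up. A row lasts 1/8 s, in which the tool goes at most 62.5 mm and 10.7 degrees, less where a joint would pass 70% of its speed; a pose out of reach is approached as far as the arm can. A call with a gripper value outside its range is refused whole. The fingers move at their own pace and stop on an object; "squeeze" is the grip in N (left out, the last holds). Time passes only in rows, so rows that do not move let the fingers close, or fill a call up. It gives the time, the measured TCP pose, the force and the opening at its end, in the units of the state.
- arm.sense(): the state, without advancing time (a new reading comes with each control period).
- arm.snapshot(name): name is "scene" or "top" or "wrist"; returns the picture (384x512x3 uint8, blue, green, red); there is no depth.
- arm.camera_params(name): a dict with "mtx" (3x3 intrinsics, pixels), "rvec" (rotation vector, rad) and "tvec" (3), from world to camera coordinates, as OpenCV has them. Camera axes: x right, y down, z forward; pixel columns grow to the right and rows downward; lengths in m; the calibration is good to about 2 mm. A picture is of the moment at which its call begins: read the wrist's pose just before it. camera_params takes no time and is no camera call; for the wrist camera it gives the pose at the moment of the call.
- arm.finish_job(): hands the job in, once; it reports no verdict.
Trained networks look in the newest picture that a camera, given by its name, has taken for a name from the list of things; names that differ only in an ending like _2 or _b are one class to them, and where a whole thing is asked for, a point or a joint stands for the part that bears it (a point fixed in the world has none). Each returns a list of dicts, best first, with "p" (0 to 1); they miss things now and then, are a little off and sometimes report something else, mostly with a low value. They report only what shows in the picture. A call takes as long as a camera call. They do not tell look-alikes from the thing itself.
- arm.boxes_of(name, camera): "at" ([column, row] in pixels, amid what is visible of it).
- arm.outline_of(name, camera): "pixels" (384x512 bool, what is visible of it) and "at" ([column, row] in pixels, amid what is visible of it).
The state is a dict: "time": time; "joint_positions": joint angles; "joint_vel": joint speeds; "effort": joint torques, N m; "ee_pos": TCP position; "ee_rot": TCP orientation; "wrist_force": force on the tool from outside, world axes, zero at the start; "moment": the same for the moment, N m; "width": opening from 0.0 (shut) to 1.0 (fully open).
Only numpy, scipy, OpenCV 4.12 (cv2) and the standard library are available. Lean on these libraries where they do the work, as an engineer would, in place of code of your own. Each camera call takes 0.05 s, during which the arm holds its last target. There are 200 camera calls.

TASK

Take the ferrule block (the one with a row of six slim ferrules on top) out of the white rack, lay it on the carriage of the measuring slide and push it square into the corner, flush against the low side fence and the tall end stop, and let go; leave the other two blocks in the rack. Then set the slide's dial to zero: its screw has slack, so wind the handwheel anticlockwise to at least an eighth of a turn past zero, come back clockwise to zero in one direction without running past it, and let go.

Things in the scene. Friction and masses are not known exactly. Their poses are not given: they have to be found in the camera images.
- ferrule_block: Loose aluminium block 25 (x) by 60 (y) by 40 mm (z), about 0.17 kg; six ferrules 5 mm thick stand 7 mm out of its top in a row along y. Origin: centre of its underside. The same turned half round. It starts in one of the rack's three slots, underside 8 mm above the bench; there only its end faces, 60 mm apart along y, are free to fingers: next blocks and ribs leave 11 mm at most at its sides.
- rack: White comb rack fixed on the bench. Floor plate 128 (x) by 124 (y) by 8 mm; four ribs 8 mm thick, 44 mm long (y), 22 mm high above the plate, 36 mm apart, make three slots side by side along x, 28 mm wide. Origin: centre of its underside, at bench height. Slot centres at x = -36, 0, 36 mm; the blocks' long sides lie along y and stick out 8 mm past the ribs at each end.
- tube_block: Bystander in the rack: block of the same size with one short tube 14 mm thick on top. Origin: centre of its underside. Stays in the rack.
- plain_block: Bystander in the rack: block of the same size with only two dark screw holes in its top. Origin: centre of its underside. Stays in the rack.
- slide: Measuring slide on a black base plate, fixed on the bench: x away from the robot, y along the slide, z up; origin at bench height. Its carriage has a flat steel top 85 mm above the bench with a low side fence on the far side (+x, 8 mm high, 10 thick, 138 long) and a tall end stop on the left end (+y, 30 mm high, 12 thick, 100 wide). The handwheel is at its right end (-y).
- corner (a point): Inner corner where side fence and end stop meet, at the height of the carriage's top; axes as the slide's. The free top reaches 90 mm to -x and 138 mm to -y from here. A block fully home has its origin 12.5 mm to -x and 30 mm to -y of this point, its y axis along this y. It rides with the carriage.
- wheel_axis (a point): Fixed point on the handwheel's level axis, 58 mm above the bench, abreast of the middle of the crank handle; axes as the slide's, the wheel's axis along y, the handle's side towards -y. The dial drum behind the wheel has 40 lines, 0.157 rad apart; its zero meets the index line when the handle stands straight up.
- crank_grip (a point): Middle of the crank handle: black, revolving, 14 mm thick, 50 mm long. The wheel (80 mm diameter) has its rim face 31 mm to +y of here; the handle ends 22 mm to -y. From wheel_axis it is at x = 31 sin q, z = 31 cos q mm; q, the wheel's angle, is positive clockwise seen from the handle's side (from the top to +x). Starts at q = 0.25 to 1.35; stays where left; turns at 3 N.
- carriage (a joint): Position of the carriage along y (m). The screw moves it 10 mm per turn, clockwise towards +y, but the wheel has 0.5 rad of slack on the screw: wound clockwise it follows at 1.59 mm/rad x (q - 0.25), anticlockwise at 1.59 mm/rad x (q + 0.25), with q the wheel's angle; between them it stands still. With q = 0 reached clockwise it reads -0.4 mm. Pushing on the carriage does not turn the screw.
Not all that is in view belongs to the job. What is shaped like the ferrule_block but orange is not meant.

How it is judged:
On the way, in this order (a step that is already met when the one before it is completed fails the run):
1. the ferrule block lies flush in the carriage's corner and is let go (x of ferrule_block in the frame of corner between -0.0145 and -0.0105 m and y of ferrule_block in the frame of corner between -0.032 and -0.028 m and z of ferrule_block in the frame of corner between -0.003 and 0.002 m and angle between the y axis of ferrule_block and the y axis of corner, either way round below 0.035 rad and angle between ferrule_block's own z axis and vertical below 0.05 rad and contact force between the fingers and ferrule_block below 0.1 N), for 0.2 s.
2. the handwheel is wound anticlockwise past zero by more than its slack (x of crank_grip in the frame of wheel_axis below -0.0175 m), for 0.1 s.
At the end, for the whole second after the job is handed in: The block lies on the carriage within 2 mm of the side fence and of the end stop, square within 0.035 rad, let go; the crank handle's middle is within 5 mm (one dial line) sideways of straight above the wheel's axis (dial zero), slack taken up clockwise: carriage at -0.75 to -0.10 mm (x of ferrule_block in the frame of corner between -0.0145 and -0.0105 m and y of ferrule_block in the frame of corner between -0.032 and -0.028 m and z of ferrule_block in the frame of corner between -0.003 and 0.002 m and angle between the y axis of ferrule_block and the y axis of corner, either way round below 0.035 rad and angle between ferrule_block's own z axis and vertical below 0.05 rad and x of crank_grip in the frame of wheel_axis between -0.005 and 0.005 m and z of crank_grip in the frame of wheel_axis above 0.02 m and value of joint carriage between -0.00075 and -0.0001 m and linear speed of ferrule_block below 0.01 m/s); the robot touches nothing.
It fails at once if another block is taken from or pushed about in the rack (distance of any of tube_block, plain_block from where it was at the start of the episode above 0.015 m).
It also fails if it takes over 64 s, if anything falls off the work surface, if the arm or the gripper's body presses on something with over 40 N, if the wrist force passes 120 N, or if a joint passes its speed limit or range.

## Working session

There is one attempt and no reset: what is moved stays moved. The work goes in short steps, Python scripts to look and compute and a tool call to move; the robot and the scene stay as the last step left them, time stands still between calls to the robot, and variables do not carry over. Pictures are saved under pics/ and viewed, about 8 in all and at most 12, crops included, and the job is handed in when it is done.

Besides the shell and the picture viewer there is one more tool, called after "Emit:" in YAML: its name, and indented under it one key for each argument. apply_moves: Moves the arm, as the interface text tells. Its arguments: {"type":"object","properties":{"series":{"type":"array"},"squeeze":{"type":"number"}},"required":["series"]}

```bash
mkdir -p pics
cat > h.py <<'E'
import numpy as np, cv2
from scipy.spatial.transform import Rotation as R
from rig import arm
def cam(n):
    c=arm.camera_params(n); return np.array(c["mtx"]),np.array(c["rvec"]).ravel(),np.array(c["tvec"]).ravel()
def proj(c,P):
    return cv2.projectPoints(np.array(P,float).reshape(-1,3),c[1],c[2],c[0],None)[0].reshape(-1,2)
def back(c,px,z):
    "pixels -> world points on plane z"
    K,r,t=c; Rm=cv2.Rodrigues(r)[0]; px=np.array(px,float).reshape(-1,2)
    d=(np.linalg.inv(K)@np.c_[px,np.ones(len(px))].T).T@Rm; o=-Rm.T@t
    return o+d*((z-o[2])/d[:,2])[:,None]
E
python3 - <<'E'
from h import *
s=arm.sense(); print({k:np.round(v,3) for k,v in s.items()}, arm.tip_reach)
print(R.from_quat(s['ee_rot']).as_matrix().round(3))
ims=[]
for n in ("scene","top"):
    im=arm.snapshot(n); ims.append(im); cv2.imwrite(f"pics/{n}0.png",im)
    c=cam(n); print(n,c[0].round(0).tolist(),"pos",(-cv2.Rodrigues(c[1])[0].T@c[2]).round(3))
    for o in ("ferrule_block","tube_block","plain_block","rack","slide","corner","crank_grip"):
        print(o,[(np.round(b["at"]),round(b["p"],2)) for b in arm.boxes_of(o,n)[:3]])
E
```

```text
{'time': np.float64(0.0), 'joint_positions': array([ 1.013,  0.36 ,  1.511,  0.   ,  1.273, -0.115]), 'joint_vel': array([ 0.   , -0.   , -0.001, -0.001, -0.   , -0.001]), 'effort': array([ 2.0000e-03, -5.2762e+01, -2.7863e+01, -0.0000e+00,  1.3000e-02,
        0.0000e+00]), 'ee_pos': array([0.257, 0.542, 0.404]), 'ee_rot': array([-0.378,  0.598,  0.378,  0.597]), 'wrist_force': array([-0.344,  0.016,  0.595]), 'moment': array([ 0.045,  0.032, -0.006]), 'width': np.float64(1.0)} 0.1734
[[-0.001 -0.904  0.428]
 [-0.002  0.428  0.904]
 [-1.     0.    -0.002]]
scene [[362.0, 0.0, 250.0], [0.0, 362.0, 194.0], [0.0, 0.0, 1.0]] pos [1.09  0.134 0.682]
ferrule_block [(array([180., 161.]), 0.8), (array([164., 185.]), 0.71)]
tube_block [(array([144., 199.]), 0.59)]
plain_block [(array([156., 191.]), 0.8), (array([145., 198.]), 0.19)]
rack [(array([161., 207.]), 0.78)]
slide [(array([324., 250.]), 0.94), (array([330., 233.]), 0.48)]
corner [(array([333., 232.]), 0.55)]
crank_grip [(array([242., 212.]), 0.63)]
top [[486.0, 0.0, 250.0], [0.0, 486.0, 183.0], [0.0, 0.0, 1.0]] pos [ 0.298 -0.048  1.074]
ferrule_block [(array([382., 194.]), 0.58), (array([385., 247.]), 0.58)]
tube_block [(array([387., 165.]), 0.86)]
plain_block [(array([384., 180.]), 0.73)]
rack [(array([373., 186.]), 0.68), (array([166., 158.]), 0.27)]
slide [(array([182., 166.]), 0.89)]
corner [(array([166., 156.]), 0.57)]
crank_grip [(array([262., 163.]), 0.55)]
```

Run:
```python
from h import *
a=cv2.imread("pics/top0.png"); 
cv2.imwrite("pics/top0v.png",cv2.resize(a[90:300,90:450],None,fx=2.2,fy=2.2,interpolation=cv2.INTER_CUBIC))
cv2.imwrite("pics/scene0v.png",cv2.resize(cv2.imread("pics/scene0.png"),(768,576)))
c=cam("top")
for n,p,z in [("fer",(382,194),.05),("tube",(387,165),.05),("plain",(384,180),.05),("rack",(373,186),.008),("slide",(182,166),.085),("corner",(166,156),.1),("grip",(262,163),.08),("orange?",(385,247),.04)]: print(n,back(c,p,z).round(3))
```

```text
fer [[ 0.458 -0.3    0.05 ]]
tube [[ 0.521 -0.314  0.05 ]]
plain [[ 0.488 -0.306  0.05 ]]
rack [[ 0.483 -0.291  0.008]]
slide [[0.517 0.121 0.085]]
corner [[0.535 0.152 0.1  ]]
grip [[ 0.522 -0.047  0.08 ]]
orange? [[ 0.347 -0.302  0.04 ]]
```

View pics/top0v.png

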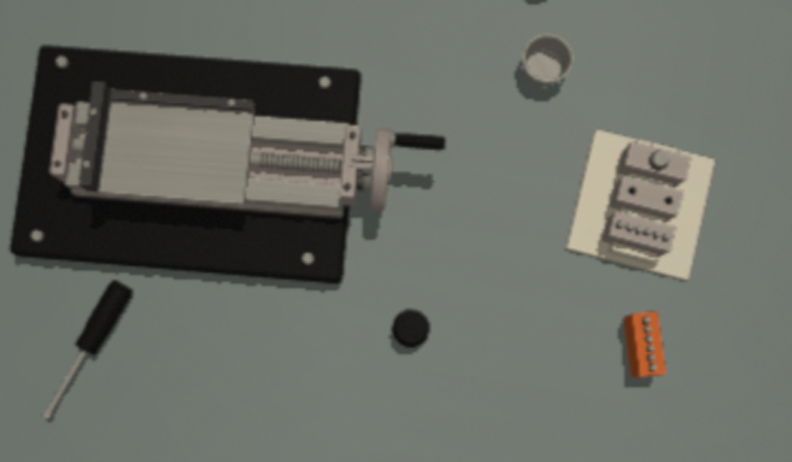

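View pics/scene0v.png

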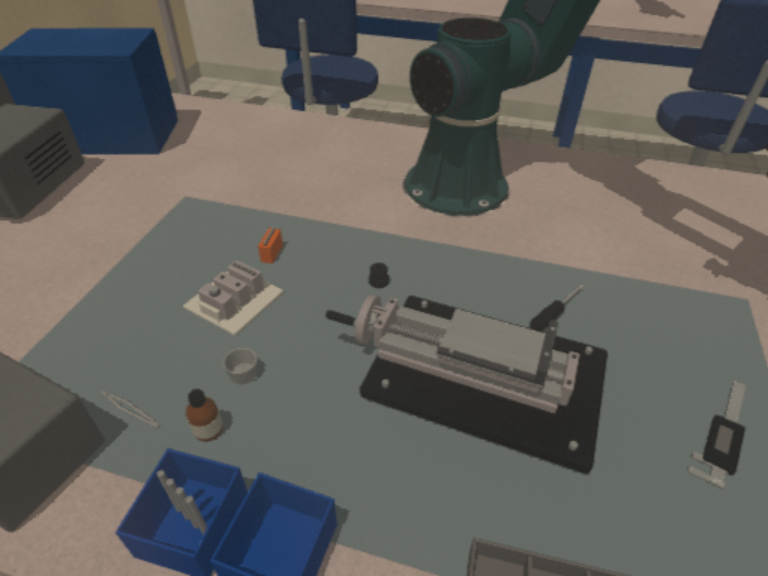

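The top view shows the three rack blocks: tube at (387,165), plain at (384,180) and a grey block with a row of ferrules at (382,194), in the slot nearest the robot. An orange six-ferrule look-alike stands outside the rack at (384,247). The grey one at (382,194) fits the description. The slide is at the left and its handle is at about (281,154).

Run:
```python
from h import *
a=cv2.imread("pics/top0.png"); c=cam("top")
cv2.imwrite("pics/crop1.png",cv2.resize(a[145:270,340:430],None,fx=6,fy=4.7,interpolation=cv2.INTER_CUBIC))
f=lambda u,v:(90+u/2.2,90+v/2.2)
def yaw(p,q,z):
    A=back(c,[f(*p),f(*q)],z); d=A[0]-A[1]; print("ydir deg from +y (ccw+)",np.degrees(np.arctan2(-d[0],d[1])).round(1),A.round(3).tolist())
yaw((597,130),(713,157),.008); yaw((568,249),(690,279),.008)
yaw((42,47),(358,72),.01); yaw((12,253),(340,281),.01)
yaw((105,103),(252,112),.093)
yaw((397,141),(444,143),.08)
print("corner",back(c,f(103,103),.085).round(3))
```

```text
ydir deg from +y (ccw+) -14.5 [[0.567, -0.27, 0.008], [0.537, -0.385, 0.008]]
ydir deg from +y (ccw+) -14.8 [[0.445, -0.235, 0.008], [0.414, -0.354, 0.008]]
ydir deg from +y (ccw+) -5.7 [[0.665, 0.305, 0.01], [0.632, -0.027, 0.01]]
ydir deg from +y (ccw+) -5.5 [[0.447, 0.326, 0.01], [0.415, -0.007, 0.01]]
ydir deg from +y (ccw+) -4.5 [[0.579, 0.214, 0.093], [0.568, 0.073, 0.093]]
ydir deg from +y (ccw+) -3.4 [[0.541, -0.065, 0.08], [0.539, -0.109, 0.08]]
corner [[0.582 0.218 0.085]]
```

View pics/crop1.png

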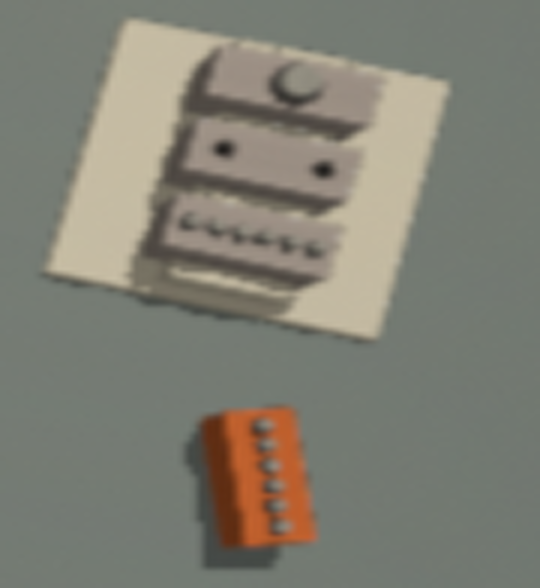

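The crop confirms the target: a grey block with six ferrules in the slot nearest the robot. The orange one lies outside the rack and is ignored.

Emit:
apply_moves:
  series:
    - [1, [0, -46.6, -39.1], [0, 0, 0]]
    - [1, [0, -46.6, -39.1], [0, 0, 0]]
    - [1, [0, -46.6, -39.1], [0, 0, 0]]
    - [1, [0, -46.6, -39.1], [0, 0, 0]]
    - [1, [0, -46.6, -39.1], [0, 0, 0]]

```text
time: 1.42
ee_pos: [0.3844, 0.2639, 0.405]
ee_rot: [-0.378, 0.597, 0.378, 0.598]
wrist_force: [0.6, 1.1, -0.2]
width: 1.001
```

Emit:
apply_moves:
  series:
    - [1, [0, -46.6, -39.1], [0, 0, 0]]
    - [1, [0, -46.6, -39.1], [0, 0, 0]]
    - [1, [0, -46.6, -39.1], [0, 0, 0]]
    - [1, [0, -24, -52], [0, 0, 0]]
    - [1, [0, -24, -52], [0, 0, 0]]

```text
time: 2.05
ee_pos: [0.4588, -0.0167, 0.4049]
ee_rot: [-0.378, 0.597, 0.378, 0.598]
wrist_force: [0.4, -0.5, 0.2]
width: 1.003
```

Run:
```python
from h import *
s=arm.sense(); print(s['ee_pos'].round(4)); c=cam("wrist"); im=arm.snapshot("wrist"); cv2.imwrite("pics/w1.png",im)
np.savez("w1.npz",K=c[0],r=c[1],t=c[2])
Rm=cv2.Rodrigues(c[1])[0]; print("campos",(-Rm.T@c[2]).round(3)); print(Rm.round(2).tolist())
for o in ("corner","crank_grip","slide"): print(o,[(np.round(b["at"]),round(b["p"],2)) for b in arm.boxes_of(o,"wrist")[:3]])
```

```text
[ 0.4588 -0.0167  0.4049]
campos [0.39  0.017 0.373]
[[0.43, 0.9, -0.0], [0.86, -0.41, 0.31], [0.28, -0.13, -0.95]]
corner [(array([433., 171.]), 0.74)]
crank_grip [(array([249., 234.]), 0.76)]
slide [(array([389., 162.]), 0.87), (array([249., 234.]), 0.64)]
```

View pics/w1.png

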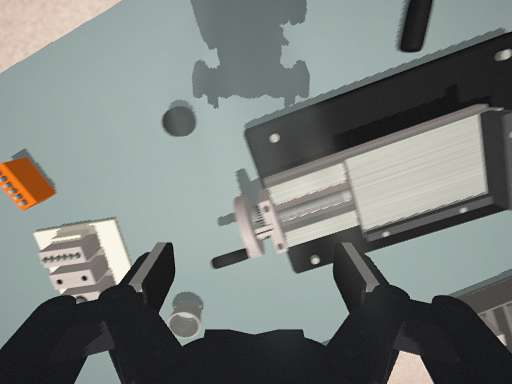

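The wrist view shows the slide: carriage top corners near (347,162), (485,112), (489,195) and (365,242), and the handle from (213,264) to (248,251). The inner corner is the lower right one, next to the stop.

Run:
```python
from h import *
z=np.load("w1.npz"); c=(z['K'],z['r'],z['t']); im=cv2.imread("pics/w1.png")
A=back(c,[(347,162),(483,113),(489,195),(365,242)],.085); print(A.round(4).tolist())
for i,j in ((1,0),(2,3)):
    d=A[i]-A[j]; print(np.linalg.norm(d).round(3),np.degrees(np.arctan2(-d[0],d[1])).round(2))
for zz in (.065,.075,.085): print(zz,back(c,[(213,264),(248,251)],zz).round(4).tolist())
cv2.imwrite("pics/w1c.png",cv2.resize(im[90:280,200:512],None,fx=2.5,fy=2.5,interpolation=cv2.INTER_CUBIC))
```

```text
[[0.4861, 0.0808, 0.085], [0.4972, 0.2211, 0.085], [0.5881, 0.2099, 0.085], [0.585, 0.0681, 0.085]]
0.141 -4.53
0.142 -1.27
0.065 [[0.5452, -0.1147, 0.065], [0.5475, -0.0659, 0.065]]
0.075 [[0.5402, -0.1104, 0.075], [0.5424, -0.0632, 0.075]]
0.085 [[0.5351, -0.1061, 0.085], [0.5372, -0.0605, 0.085]]
```

View pics/w1c.png

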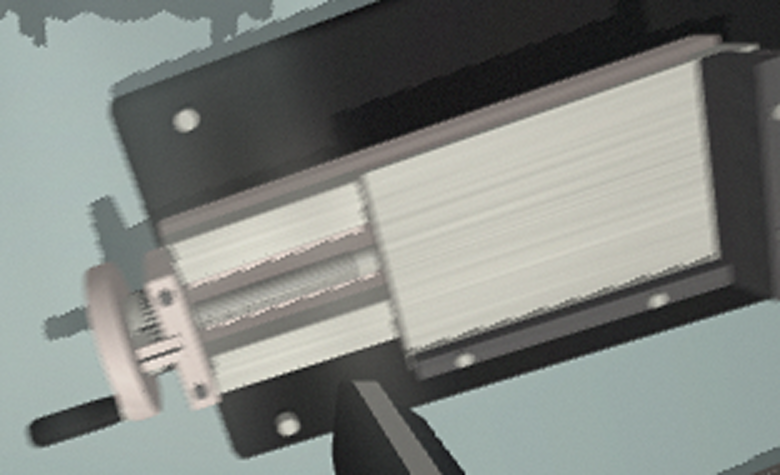

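Emit:
apply_moves:
  series:
    - [1, [0, -24, -52], [0, 0, 0]]
    - [1, [0, -24, -52], [0, 0, 0]]
    - [1, [0, -24, -52], [0, 0, 0]]
    - [1, [0, -24, -52], [0, 0, 0]]
    - [1, [0, -24, -52], [0, 0, 0]]

```text
time: 2.88
ee_pos: [0.4565, -0.3012, 0.4048]
ee_rot: [-0.379, 0.597, 0.379, 0.597]
wrist_force: [0.4, 1.0, 0.1]
width: 1.001
```

Emit:
apply_moves:
  series:
    - [1, [40, 0, 0], [-5.3, 0, 0]]
    - [1, [40, 0, 0], [-5.3, 0, 0]]
    - [1, [40, 0, 0], [0, 0, 0]]
    - [1, [0, 0, 0], [0, 0, 0]]
    - [1, [0, 0, 0], [0, 0, 0]]

```text
time: 3.5
ee_pos: [0.4568, -0.3006, 0.2859]
ee_rot: [-0.432, 0.56, 0.432, 0.56]
wrist_force: [-0.2, 0.1, -0.1]
width: 1.003
```

Run:
```python
from h import *
s=arm.sense(); print(s['ee_pos'].round(4)); c=cam("wrist"); im=arm.snapshot("wrist"); cv2.imwrite("pics/w2.png",im)
np.savez("w2.npz",K=c[0],r=c[1],t=c[2])
for o in ("ferrule_block","plain_block","tube_block"):
    for b in arm.outline_of(o,"wrist")[:2]: print(o,np.round(b["at"]),round(b["p"],2),back(c,b["at"],.045).round(4), cv2.minAreaRect(np.argwhere(b["pixels"])[:,::-1].astype(np.float32)))
```

```text
[ 0.4568 -0.3006  0.2859]
ferrule_block [253. 200.] 0.76 [[ 0.4544 -0.3     0.045 ]] ((253.90817260742188, 198.3260040283203), (76.023193359375, 41.71794509887695), 0.9877604246139526)
ferrule_block [212.  64.] 0.6 [[ 0.3505 -0.302   0.045 ]] ((213.82473754882812, 63.875640869140625), (93.1472396850586, 37.55296325683594), 69.04422760009766)
plain_block [256. 237.] 0.94 [[ 0.4869 -0.3064  0.045 ]] ((253.98983764648438, 238.01942443847656), (70.28060913085938, 38.972900390625), 1.123302698135376)
tube_block [255. 275.] 0.62 [[ 0.5225 -0.3163  0.045 ]] ((253.0, 275.5), (37.0, 68.0), 90.0)
```

View pics/w2.png

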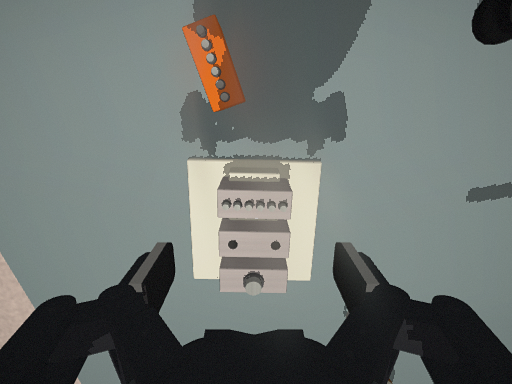

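The wrist view shows the rack square in the picture. The grey ferrule block is top-most at about (255,203), and the orange look-alike is far off at (213,64).

Run:
```python
from h import *
z=np.load("w2.npz"); c=(z['K'],z['r'],z['t']); s=arm.sense()
A=back(c,[(189,159),(321,160),(310,280),(194,279)],.008); m=A.mean(0); print(A.round(4).tolist(),m.round(4))
for i,j in ((1,0),(2,3)):
    d=A[i]-A[j]; print(np.linalg.norm(d).round(4),np.degrees(np.arctan2(-d[0],d[1])).round(2))
print("x len",np.linalg.norm(A[3]-A[0]).round(4),np.linalg.norm(A[2]-A[1]).round(4))
print("top centre from row ends", back(c,[(218,204),(292,205)],.048).round(4).tolist())
Rt=R.from_quat(s['ee_rot']).as_matrix()
a=np.radians(14.7); slot=m-0.036*np.array([np.cos(a),-np.sin(a),0]); print("slot",slot.round(4))
# predicted px of block corners/ferrules if at slot
x=np.array([np.cos(a),-np.sin(a),0]);y=np.array([np.sin(a),np.cos(a),0]);b=slot*[1,1,0]
print(proj(c,[b+sx*.0125*x+sy*.03*y+[0,0,.048] for sx in(-1,1) for sy in(-1,1)]+[b+[0,0,.055]]).round(0).tolist())
print("tool y,z err mm",((slot-s['ee_pos'])@Rt*1000).round(1), "grasp axis",(Rt[:,0]).round(4))
```

```text
[[0.4146, -0.3496, 0.008], [0.4457, -0.2343, 0.008], [0.5683, -0.2685, 0.008], [0.5364, -0.3855, 0.008]] [ 0.4912 -0.3095  0.008 ]
0.1194 -15.11
0.1213 -15.21
x len 0.1271 0.1272
top centre from row ends [[0.4497, -0.3277, 0.048], [0.4655, -0.2708, 0.048]]
slot [ 0.4564 -0.3003  0.008 ]
[[215.0, 189.0], [292.0, 189.0], [216.0, 218.0], [290.0, 218.0], [253.0, 207.0]]
tool y,z err mm [278.4   1.1   1.4] grasp axis [ 0.0024 -0.0022 -1.    ]
```

Emit:
apply_moves:
  series:
    - [1, [40, 0.5, 0.5], [0, 0, 0]]
    - [1, [35, 0, 0], [0, 0, 0]]
    - [1, [18, 0, 0], [0, 0, 0]]
    - [1, [10, 0, 0], [0, 0, 0]]
    - [1, [0, 0, 0], [0, 0, 0]]

```text
time: 4.32
ee_pos: [0.4555, -0.3007, 0.1819]
ee_rot: [-0.432, 0.56, 0.431, 0.56]
wrist_force: [0.8, 0.6, -0.3]
width: 1.0
```

Emit:
apply_moves:
  series:
    - [0.5, [0, 0, 0], [0, 0, 0]]
    - [0.5, [0, 0, 0], [0, 0, 0]]
    - [0.5, [0, 0, 0], [0, 0, 0]]
    - [0.5, [0, 0, 0], [0, 0, 0]]
    - [0.5, [0, 0, 0], [0, 0, 0]]
  squeeze: 40

```text
time: 4.95
ee_pos: [0.4558, -0.3009, 0.1829]
ee_rot: [-0.432, 0.56, 0.431, 0.56]
wrist_force: [-0.3, 0.1, 6.2]
width: 0.696
```

Emit:
apply_moves:
  series:
    - [0.5, [-20, 0, 0], [0, 0, 0]]
    - [0.5, [-30, 0, 0], [0, 0, 0]]
    - [0.5, [-40, 0, 0], [0, 0, 0]]
    - [0.5, [-40, 0, 0], [0, 0, 0]]
    - [0.5, [-10, 0, 0], [0, 0, 0]]

```text
time: 5.58
ee_pos: [0.456, -0.301, 0.3245]
ee_rot: [-0.433, 0.56, 0.43, 0.56]
wrist_force: [0.2, -0.2, -1.3]
width: 0.698
```

Run:
```python
from h import *
z=np.load("w1.npz"); c=(z['K'],z['r'],z['t'])
P=np.array([(362,180),(700,62),(717,258),(410,352)])/2.5+[200,90]
A=back(c,P,.085); print(A.round(4).tolist())
for i,j in ((1,0),(2,3),(1,2),(0,3)):
    d=A[i]-A[j]; print(np.linalg.norm(d).round(4),np.degrees(np.arctan2(-d[0],d[1])).round(2))
B=np.array([(118,100),(245,457)])/2.5+[200,90]
d=np.diff(back(c,B,.012),axis=0)[0]; print("base end edge yaw",np.degrees(np.arctan2(d[1],d[0])).round(2))
```

```text
[[0.4851, 0.0787, 0.085], [0.4977, 0.218, 0.085], [0.585, 0.2081, 0.085], [0.5707, 0.0716, 0.085]]
0.1399 -5.16
0.1372 -5.96
0.0879 83.5
0.0859 85.25
base end edge yaw -5.78
```

Emit:
apply_moves:
  series:
    - [0.5, [0, 3.4, 55.2], [0, 0, 0]]
    - [0.5, [0, 3.4, 55.2], [0, 0, 0]]
    - [0.5, [0, 3.4, 55.2], [0, 0, 0]]
    - [0.5, [0, 3.4, 55.2], [0, 0, 0]]
    - [0.5, [0, 3.4, 55.2], [0, 0, 0]]

```text
time: 6.2
ee_pos: [0.5089, -0.0275, 0.3207]
ee_rot: [-0.431, 0.561, 0.432, 0.56]
wrist_force: [1.5, 0.3, -0.9]
width: 0.694
```

Emit:
apply_moves:
  series:
    - [0.5, [0, 3.4, 55.2], [0, 0, 0]]
    - [0.5, [0, 3.4, 55.2], [0, 0, 0]]
    - [0.5, [0, 3.4, 55.2], [0, 0, 0]]
    - [0.5, [0, 0, 0], [-9.1, 0, 0]]
    - [0.5, [0, 0, 0], [0, 0, 0]]

```text
time: 6.82
ee_pos: [0.541, 0.1341, 0.3204]
ee_rot: [-0.474, 0.525, 0.475, 0.523]
wrist_force: [-0.2, 0.5, -1.6]
width: 0.699
```

Run:
```python
from h import *
s=arm.sense(); print(s['ee_pos'].round(4), R.from_quat(s['ee_rot']).as_matrix().round(3).tolist()); c=cam("wrist"); im=arm.snapshot("wrist"); cv2.imwrite("pics/w3.png",cv2.resize(im,(768,576),interpolation=cv2.INTER_CUBIC))
np.savez("w3.npz",K=c[0],r=c[1],t=c[2])
```

```text
[0.541  0.1341 0.3204] [[-0.002, -0.995, 0.098], [-0.001, 0.098, 0.995], [-1.0, 0.002, -0.001]]
```

View pics/w3.png

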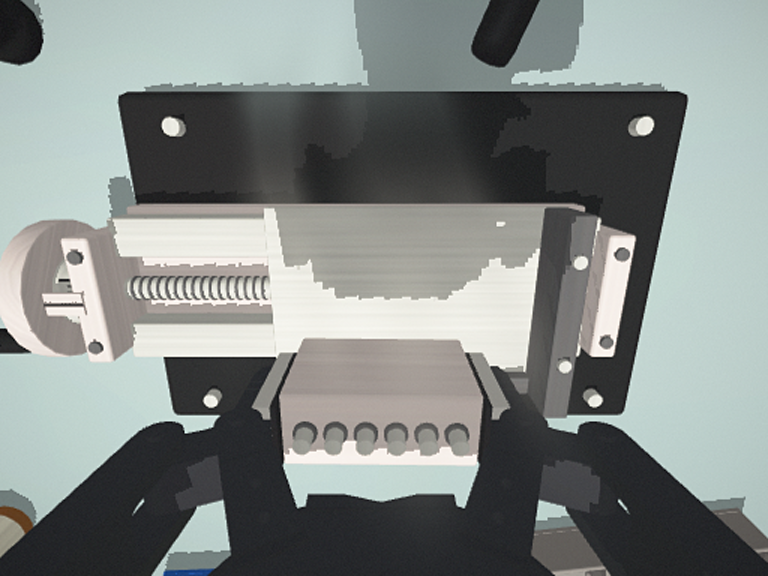

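View 7: the block is held level and parallel to the slide. The carriage's left end is at column 272, the stop's foot runs from about (541,207) to (524,370), and a piece of the fence shows at (516,378).

Run:
```python
from h import *
z=np.load("w3.npz"); c=(z['K'],z['r'],z['t']); s=arm.sense(); Rt=R.from_quat(s['ee_rot']).as_matrix()
for n,p in dict(stopfoot1=(543,210),stopfoot2=(523,372),left1=(265,210),left2=(274,340),fence=(516,372)).items():
    w=back(c,np.array(p)/1.5,.085)[0]; print(n,w.round(4),"slide frame from TCP x,y mm",(-(w-s['ee_pos'])@Rt[:,1]*1000).round(1),((w-s['ee_pos'])@Rt[:,2]*1000).round(1))
```

```text
stopfoot1 [0.4975 0.2182 0.085 ] slide frame from TCP x,y mm -51.5 80.1
stopfoot2 [0.5858 0.209  0.085 ] slide frame from TCP x,y mm 37.3 79.9
left1 [0.4841 0.0831 0.085 ] slide frame from TCP x,y mm -51.1 -55.7
left2 [0.5532 0.0752 0.085 ] slide frame from TCP x,y mm 18.4 -56.5
fence [0.5854 0.2052 0.085 ] slide frame from TCP x,y mm 37.3 76.0
```

Emit:
apply_moves:
  series:
    - [0.5, [0, -20, 0], [0, 0, 0]]
    - [0.5, [25, 0, 0], [0, 0, 0]]
    - [0.5, [20, 0, 0], [0, 0, 0]]
    - [0.5, [10, 0, 0], [0, 0, 0]]
    - [0.5, [3, 0, 0], [0, 0, 0]]

```text
time: 7.5
ee_pos: [0.5613, 0.1308, 0.2631]
ee_rot: [-0.474, 0.525, 0.474, 0.524]
wrist_force: [-0.6, -0.0, -1.1]
width: 0.696
```

Emit:
apply_moves:
  series:
    - [0.5, [1, 0, 0], [0, 0, 0]]
    - [0.5, [0.5, 0, 0], [0, 0, 0]]
    - [0.5, [0.5, 0, 0], [0, 0, 0]]
    - [0.5, [0, 0, 0], [0, 0, 0]]
    - [0.5, [0, 0, 0], [0, 0, 0]]

```text
time: 8.12
ee_pos: [0.5616, 0.1315, 0.2618]
ee_rot: [-0.475, 0.524, 0.475, 0.524]
wrist_force: [-0.8, -0.1, -0.6]
width: 0.698
```

Emit:
apply_moves:
  series:
    - [0.5, [0.7, 0, 0], [0, 0, 0]]
    - [0.5, [0.7, 0, 0], [0, 0, 0]]
    - [0.5, [0.6, 0, 0], [0, 0, 0]]
    - [0.5, [0, 0, 0], [0, 0, 0]]
    - [0.5, [0, 0, 0], [0, 0, 0]]

```text
time: 8.75
ee_pos: [0.5615, 0.1314, 0.2599]
ee_rot: [-0.475, 0.524, 0.475, 0.524]
wrist_force: [-1.0, -0.2, 4.2]
width: 0.696
```

Emit:
apply_moves:
  series:
    - [0.5, [0, -3, 0], [0, 0, 0]]
    - [0.5, [0, -1, 0], [0, 0, 0]]
    - [0.5, [0, -1, 0], [0, 0, 0]]
    - [0.5, [0, 0, 0], [0, 0, 0]]
    - [0.5, [0, 0, 0], [0, 0, 0]]

```text
time: 9.38
ee_pos: [0.5643, 0.1312, 0.2599]
ee_rot: [-0.473, 0.526, 0.476, 0.523]
wrist_force: [-10.7, 2.0, 12.5]
width: 0.699
```

Emit:
apply_moves:
  series:
    - [0.5, [0, -0.7, 0], [0, 0, 0]]
    - [0.5, [0, 0, 0], [0, 0, 0]]
    - [0.5, [0, -0.7, 0], [0, 0, 0]]
    - [0.5, [0, 0, 0], [0, 0, 0]]
    - [0.5, [0, 0, 0], [0, 0, 0]]

```text
time: 10.0
ee_pos: [0.5647, 0.1312, 0.2599]
ee_rot: [-0.473, 0.526, 0.477, 0.522]
wrist_force: [-12.6, 1.9, 15.8]
width: 0.699
```

Emit:
apply_moves:
  series:
    - [1, [0, 0.7, 0], [0, 0, 0]]
    - [1, [0, 0.7, 0], [0, 0, 0]]
    - [1, [0, 0, 0], [0, 0, 0]]
    - [1, [0, 0, 0], [0, 0, 0]]
    - [1, [0, 0, 0], [0, 0, 0]]

```text
time: 10.62
ee_pos: [0.5666, 0.1309, 0.2596]
ee_rot: [-0.475, 0.524, 0.475, 0.524]
wrist_force: [0.1, 0.4, 0.1]
width: 1.0
```

Emit:
apply_moves:
  series:
    - [1, [-15, 0, 0], [0, 0, 0]]
    - [1, [-25, 0, 0], [0, 0, 0]]
    - [1, [-30, 0, 0], [0, 0, 0]]
    - [0, [0, 0, -30], [0, 0, 0]]
    - [0, [0, 0, -32], [0, 0, 0]]

```text
time: 11.25
ee_pos: [0.5607, 0.069, 0.3315]
ee_rot: [-0.476, 0.523, 0.474, 0.524]
wrist_force: [-0.3, -0.3, 0.2]
width: 0.604
```

Run:
```python
from h import *
s=arm.sense(); print(s['ee_pos'].round(4),s['width'],s['wrist_force'].round(1), R.from_quat(s['ee_rot']).as_matrix().round(3).tolist()); c=cam("wrist"); im=arm.snapshot("wrist"); cv2.imwrite("pics/w4.png",cv2.resize(im,(768,576),interpolation=cv2.INTER_CUBIC))
np.savez("w4.npz",K=c[0],r=c[1],t=c[2])
```

```text
[0.5607 0.069  0.3315] 0.6041838928543722 [-0.3 -0.3  0.2] [[0.003, -0.995, 0.098], [-0.0, 0.098, 0.995], [-1.0, -0.003, 0.0]]
```

View pics/w4.png

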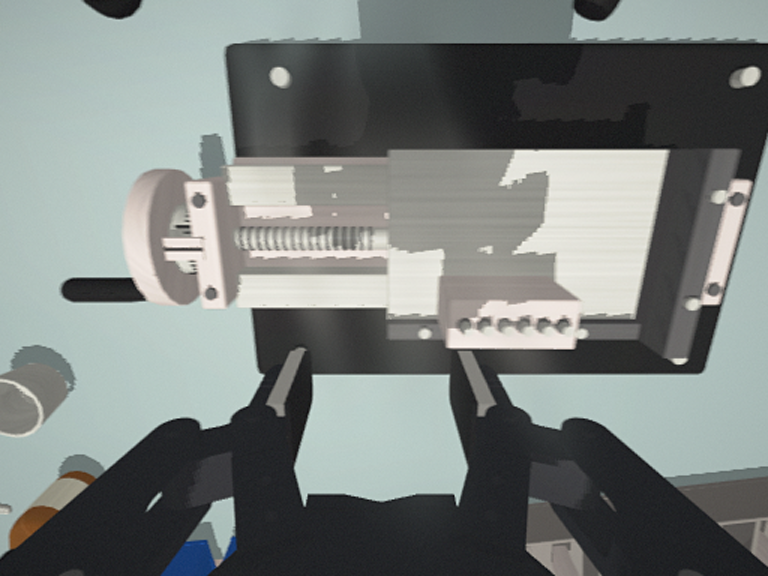

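View 8: the block stands upright by the fence, its lower near edge from about (440,279) to (556,279). The stop's foot is at (668,150)–(640,320), and the handle runs from (62,290) to (145,288).

Run:
```python
from h import *
z=np.load("w4.npz"); c=(z['K'],z['r'],z['t']); s=arm.sense(); Rt=R.from_quat(s['ee_rot']).as_matrix()
for n,p,h in [("stop1",(668,150),.085),("stop2",(640,320),.085),("left",(388,150),.085),("left2",(387,318),.085),("b1",(440,279),.085),("b2",(556,279),.085),("t1",(447,308),.125),("t2",(580,305),.125),("t3",(447,347),.125),("t4",(575,347),.125),("h1",(62,290),.075),("h2",(145,288),.075),("wheel top?",(160,170),.058)]:
    w=back(c,np.array(p)/1.5,h)[0]; print(n,w.round(4),"slide frame from TCP x,y mm",(-(w-s['ee_pos'])@Rt[:,1]*1000).round(1),((w-s['ee_pos'])@Rt[:,2]*1000).round(1))
```

```text
stop1 [0.4965 0.2178 0.085 ] slide frame from TCP x,y mm -78.7 145.7
stop2 [0.5867 0.2127 0.085 ] slide frame from TCP x,y mm 11.6 149.5
left [0.483  0.0806 0.085 ] slide frame from TCP x,y mm -78.6 7.8
left2 [0.5717 0.0719 0.085 ] slide frame from TCP x,y mm 10.6 7.9
b1 [0.5519 0.1026 0.085 ] slide frame from TCP x,y mm -12.2 36.5
b2 [0.558  0.1651 0.085 ] slide frame from TCP x,y mm -12.3 99.3
t1 [0.5532 0.1002 0.125 ] slide frame from TCP x,y mm -10.6 34.1
t2 [0.5576 0.1598 0.125 ] slide frame from TCP x,y mm -12.1 93.9
t3 [0.5726 0.0992 0.125 ] slide frame from TCP x,y mm 8.8 35.1
t4 [0.5784 0.1585 0.125 ] slide frame from TCP x,y mm 8.7 94.7
h1 [ 0.5405 -0.112   0.075 ] slide frame from TCP x,y mm -2.3 -178.1
h2 [ 0.544  -0.0643  0.075 ] slide frame from TCP x,y mm -3.6 -130.4
wheel top? [ 0.481  -0.0476  0.058 ] slide frame from TCP x,y mm -68.0 -119.9
```

Emit:
apply_moves:
  series:
    - [0, [0, 2, 0], [0, 0, 0]]
    - [0, [0, 0, 0], [0, 0, 0]]
    - [0, [20, 0, 0], [0, 0, 0]]
    - [0, [30, 0, 0], [0, 0, 0]]
    - [0, [14, 0, 0], [0, 0, 0]]

```text
time: 11.92
ee_pos: [0.5579, 0.0703, 0.2644]
ee_rot: [-0.474, 0.524, 0.475, 0.523]
wrist_force: [-0.2, 0.6, -0.2]
width: 0.002
```

Emit:
apply_moves:
  series:
    - [0, [0, 0, 10], [0, 0, 0]]
    - [0, [0, 0, 8], [0, 0, 0]]
    - [0, [0, 0, 8], [0, 0, 0]]
    - [0, [0, 0, 8], [0, 0, 0]]
    - [0, [0, 0, 8], [0, 0, 0]]

```text
time: 12.55
ee_pos: [0.5628, 0.1118, 0.2661]
ee_rot: [-0.475, 0.524, 0.474, 0.524]
wrist_force: [-0.1, -1.0, -0.1]
width: 0.001
```

Emit:
apply_moves:
  series:
    - [0, [0, 0, 8], [0, 0, 0]]
    - [0, [0, 0, 8], [0, 0, 0]]
    - [0, [0, 0, 4], [0, 0, 0]]
    - [0, [0, 0, 2], [0, 0, 0]]
    - [0, [0, 0, 0], [0, 0, 0]]

```text
time: 13.18
ee_pos: [0.5647, 0.1333, 0.2656]
ee_rot: [-0.475, 0.524, 0.475, 0.524]
wrist_force: [0.3, -0.2, -0.2]
width: -0.003
```

Emit:
apply_moves:
  series:
    - [0, [0, 0, 1.5], [0, 0, 0]]
    - [0, [0, 0, 1.5], [0, 0, 0]]
    - [0, [0, 0, 1.5], [0, 0, 0]]
    - [0, [0, 0, 1], [0, 0, 0]]
    - [0, [0, 0, 0], [0, 0, 0]]

```text
time: 13.8
ee_pos: [0.5652, 0.1381, 0.2657]
ee_rot: [-0.475, 0.524, 0.474, 0.524]
wrist_force: [0.0, -3.4, 0.3]
width: -0.003
```

Emit:
apply_moves:
  series:
    - [0, [0, 0, 1], [0, 0, 0]]
    - [0, [0, 0, 0.5], [0, 0, 0]]
    - [0, [0, 0, 0], [0, 0, 0]]
    - [0, [0, 0, 0], [0, 0, 0]]
    - [0, [0, 0, 0], [0, 0, 0]]

```text
time: 14.42
ee_pos: [0.5653, 0.1384, 0.2657]
ee_rot: [-0.476, 0.525, 0.474, 0.523]
wrist_force: [-0.5, -11.0, 1.0]
width: -0.001
```

Emit:
apply_moves:
  series:
    - [0, [0, 0, -20], [0, 0, 0]]
    - [0, [0, 40, 0], [0, 0, 0]]
    - [0, [0, 0, 33], [0, 0, 0]]
    - [0, [0, 0, 33], [0, 0, 0]]
    - [0, [0, 0, 0], [0, 0, 0]]

```text
time: 15.05
ee_pos: [0.5304, 0.1911, 0.2659]
ee_rot: [-0.475, 0.523, 0.475, 0.524]
wrist_force: [-0.6, 0.1, 0.4]
width: -0.001
```

Emit:
apply_moves:
  series:
    - [0, [0, -8, 0], [0, 0, 0]]
    - [0, [0, -6, 0], [0, 0, 0]]
    - [0, [0, -2, 0], [0, 0, 0]]
    - [0, [0, -1, 0], [0, 0, 0]]
    - [0, [0, 0, 0], [0, 0, 0]]

```text
time: 15.68
ee_pos: [0.5462, 0.1877, 0.2653]
ee_rot: [-0.474, 0.525, 0.475, 0.523]
wrist_force: [-5.5, -2.2, 2.4]
width: -0.001
```

Emit:
apply_moves:
  series:
    - [0, [0, -1, 0], [0, 0, 0]]
    - [0, [0, -1, 0], [0, 0, 0]]
    - [0, [0, -1, 0], [0, 0, 0]]
    - [0, [0, 0, 0], [0, 0, 0]]
    - [0, [0, 0, 0], [0, 0, 0]]

```text
time: 16.3
ee_pos: [0.5471, 0.1877, 0.2652]
ee_rot: [-0.473, 0.526, 0.476, 0.522]
wrist_force: [-12.5, 0.3, 8.2]
width: 0.003
```

Emit:
apply_moves:
  series:
    - [0, [0, 20, 0], [0, 0, 0]]
    - [0, [-60, 0, 0], [0, 0, 0]]
    - [0, [-8, -25, -50], [0, 0, 0]]
    - [1, [0, -20, -50], [0, 0, 0]]
    - [1, [0, 0, 0], [0, 0, 0]]

```text
time: 16.92
ee_pos: [0.5671, 0.0828, 0.3345]
ee_rot: [-0.475, 0.524, 0.472, 0.526]
wrist_force: [0.3, -0.3, 0.1]
width: 0.424
```

Run:
```python
from h import *
s=arm.sense(); print(s['ee_pos'].round(4),s['width'], R.from_quat(s['ee_rot']).as_matrix().round(3).tolist()); c=cam("wrist"); im=arm.snapshot("wrist"); cv2.imwrite("pics/w5f.png",im); cv2.imwrite("pics/w5.png",cv2.resize(im,(768,576),interpolation=cv2.INTER_CUBIC))
np.savez("w5.npz",K=c[0],r=c[1],t=c[2])
```

```text
[0.5671 0.0828 0.3345] 0.4237721111976677 [[0.004, -0.995, 0.103], [-0.001, 0.103, 0.995], [-1.0, -0.004, -0.001]]
```

View pics/w5.png

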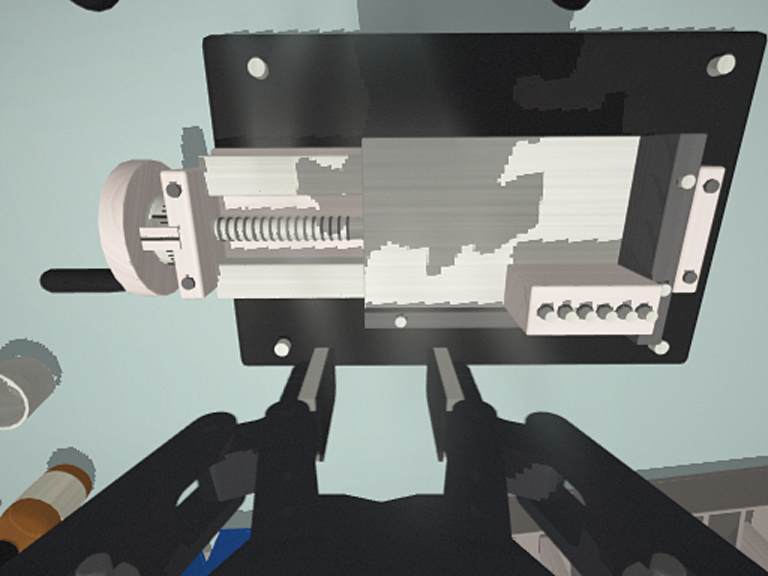

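View 9: the block stands square in the corner. Its top corners are near (528,285), (668,283), (660,333) and (527,333). The handle runs from (42,281) to (122,281) and the screw axis lies at row 228.

Run:
```python
from h import *
from scipy.optimize import least_squares
L=lambda n:(lambda z:(z['K'],z['r'],z['t']))(np.load(n))
c1,c4,c5=L("w1.npz"),L("w4.npz"),L("w5.npz"); ct=cam("top"); yw=np.radians(5.65)
X=np.array([np.cos(yw),-np.sin(yw),0]);Y=np.array([np.sin(yw),np.cos(yw),0]);Z=np.array([0,0,1.])
f=lambda u,v:np.array([90+u/2.2,90+v/2.2]); k=lambda u,v:np.array([u,v])/1.5
fr=lambda w:(np.round((w@X)*1000,1),np.round((w@Y)*1000,1))
for n,c,p,h in [("screw w5",c5,k(215,229),.058),("screw w5",c5,k(350,229),.058),("screw w4",c4,k(240,239),.058),("screw w4",c4,k(375,239),.058),
 ("stop1",c5,k(640,138),.085),("stop2",c5,k(619,262),.085),("left",c5,k(363,300),.085),("left",c5,k(362,138),.085),("bl",c5,k(507,264),.085),("t1",c5,k(528,285),.125),("t2",c5,k(668,283),.125),("t3",c5,k(527,333),.125),("t4",c5,k(660,333),.125)]:
    print(n,fr(back(c,p,h)[0]))
# handle tip centre (about 3 mm inside end) in views
obs=[(c1,np.array([216,263.])),(c4,k(66,290)),(c5,k(46,281)),(ct,f(441,143))]
r=least_squares(lambda P:np.concatenate([proj(c,P)[0]-p for c,p in obs]),[.54,-.1,.075])
print("tip",r.x.round(4),fr(r.x),r.fun.round(1))
```

```text
screw w5 (np.float64(522.2), np.float64(40.1))
screw w5 (np.float64(522.5), np.float64(120.4))
screw w4 (np.float64(522.6), np.float64(40.9))
screw w4 (np.float64(522.6), np.float64(120.9))
stop1 (np.float64(473.1), np.float64(267.0))
stop2 (np.float64(536.3), np.float64(267.7))
left (np.float64(557.7), np.float64(128.6))
left (np.float64(472.5), np.float64(129.6))
bl (np.float64(537.2), np.float64(207.2))
t1 (np.float64(536.4), np.float64(204.9))
t2 (np.float64(535.7), np.float64(267.7))
t3 (np.float64(560.0), np.float64(207.0))
t4 (np.float64(560.2), np.float64(269.1))
tip [ 0.5399 -0.1063  0.0778] (np.float64(547.8), np.float64(-52.6)) [-0.5  0.9  1.2 -0.2 -0.8 -0.4 -0.2 -0.4]
```

Run:
```python
from h import *
s=arm.sense(); print(s['joint_positions'].round(2)); yw=np.radians(5.65)
X=np.array([np.cos(yw),-np.sin(yw),0]);Y=np.array([np.sin(yw),np.cos(yw),0])
e=s['ee_pos']; print("TCP in slide axes",(e@X*1000).round(1),(e@Y*1000).round(1),e[2]); t=.5475*X-.036*Y
Rt=R.from_quat(s['ee_rot']).as_matrix(); print("shift tool",((t-e)@Rt*1000).round(1)); print("z axis yaw",np.degrees(np.arctan2(Rt[0,2],Rt[1,2])))
```

```text
[ 0.03  0.39  1.65 -0.    1.09 -1.44]
TCP in slide axes 555.1 139.7 0.33407733921036237
shift tool [ 334.     7.9 -175.9]
z axis yaw 5.850722210953532
```

Emit:
apply_moves:
  series:
    - [0.6, [0, 2.6, -58.6], [0, 0, 0]]
    - [0.6, [0, 2.6, -58.6], [0, 0, 0]]
    - [0.6, [0, 2.6, -58.6], [0, 0, 0]]
    - [0.6, [0, 0, 0], [10, 0, 0]]
    - [0.6, [0, 0, 0], [10, 0, 0]]

```text
time: 17.6
ee_pos: [0.54, -0.0882, 0.3336]
ee_rot: [-0.374, 0.6, 0.374, 0.6]
wrist_force: [-0.2, 0.5, 0.7]
width: 0.599
```

Emit:
apply_moves:
  series:
    - [0.6, [0, 0, 0], [10, 0, 0]]
    - [0.6, [0, 0, 0], [10, 0, 0]]
    - [0.6, [0, 0, 0], [10, 0, 0]]
    - [0.6, [0, 0, 0], [10, 0, 0]]
    - [0.6, [0, 0, 0], [10, 0, 0]]

```text
time: 18.23
ee_pos: [0.5402, -0.087, 0.3336]
ee_rot: [-0.087, 0.702, 0.087, 0.702]
wrist_force: [-0.1, -0.3, -0.6]
width: 0.599
```

Emit:
apply_moves:
  series:
    - [0.6, [0, 0, 0], [10, 0, 0]]
    - [0.6, [0, 0, 0], [10, 0, 0]]
    - [0.6, [20, 0, 0], [0, 0, 0]]
    - [0.6, [0, 0, 0], [0, 0, 0]]
    - [0.6, [0, 0, 0], [0, 0, 0]]

```text
time: 18.85
ee_pos: [0.5402, -0.0876, 0.314]
ee_rot: [0.035, 0.706, -0.035, 0.706]
wrist_force: [-0.6, 0.1, -0.2]
width: 0.599
```

```bash
cat > st.py <<'E'
from h import *
s=arm.sense(); yw=np.radians(5.65)
X=np.array([np.cos(yw),-np.sin(yw),0]);Y=np.array([np.sin(yw),np.cos(yw),0])
e=s['ee_pos']; Rt=R.from_quat(s['ee_rot']).as_matrix()
print("slide axes",(e@X*1000).round(1),(e@Y*1000).round(1),e[2].round(4),"tool x,y,z in slide",np.array([[Rt[:,i]@X,Rt[:,i]@Y,Rt[2,i]] for i in range(3)]).round(3).tolist(),s['wrist_force'].round(1))
E
cat > hp.py <<'E'
from st import *
c=cam("wrist"); im=arm.snapshot("wrist")
b=arm.boxes_of("crank_grip","wrist"); 
for q in b[:2]:
    for z in (.073,.077): w=back(c,q["at"],z)[0]; print(np.round(q["at"]),round(q["p"],2),z,(w@X*1000).round(1),(w@Y*1000).round(1))
cv2.imwrite("pics/w6.png",im)
E
python3 hp.py
```

```text
slide axes 546.2 -34.0 0.314 tool x,y,z in slide [[0.0, 0.0, -1.0], [-0.001, 1.0, 0.0], [1.0, 0.001, 0.0]] [-0.6  0.1 -0.2]
[240. 164.] 0.73 0.073 536.9 -0.8
[240. 164.] 0.73 0.077 537.1 0.1
```

View pics/w6.png

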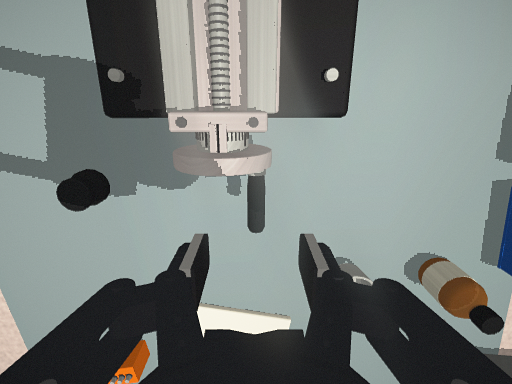

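View 10: the handle hangs at column 257 from row 175 to row 232, midway between the open fingers. The wheel is centred at column 222.

Run:
```python
from st import *
c=cam("wrist")
for n,p,z in [("handle",(257,228),.077),("handle",(257.5,180),.077),("hend",(257,232),.077),("wheelL",(173,160),.058),("wheelR",(271,160),.058),("screw",(218.5,60),.058),("screw",(219,100),.058)]:
    w=back(c,p,z)[0]; print(n,(w@X*1000).round(1),(w@Y*1000).round(1))
```

```text
slide axes 546.4 -34.4 0.3143 tool x,y,z in slide [[0.001, -0.0, -1.0], [-0.0, 1.0, -0.0], [1.0, 0.0, 0.001]] [-0.1 -0.4 -0.3]
handle 550.9 -53.4
handle 551.1 -12.6
hend 550.9 -57.0
wheelL 481.5 -0.8
wheelR 562.4 -0.7
screw 522.0 74.4
screw 521.3 46.3
```

Emit:
apply_moves:
  series:
    - [0.6, [40, -2, 2.5], [0, 0, 0]]
    - [0.6, [30, 0, 0], [0, 0, 0]]
    - [0.6, [15, 0, 0], [0, 0, 0]]
    - [0.15, [0, 0, 0], [0, 0, 0]]
    - [0.15, [0, 0, 0], [0, 0, 0]]
  squeeze: 20

```text
time: 19.58
ee_pos: [0.5428, -0.0907, 0.2297]
ee_rot: [0.035, 0.706, -0.035, 0.707]
wrist_force: [-5.4, 0.1, -0.6]
width: 0.18
```

Emit:
apply_moves:
  series:
    - [0.05, [0, 0, 0], [0, 0, 0]]
    - [0.05, [0, 0, 0], [0, 0, 0]]
    - [0.05, [0, 0, 0], [0, 0, 0]]
    - [0.05, [0, 0, 0], [0, 0, 0]]
    - [0.05, [0, 0, 0], [0, 0, 0]]

```text
time: 20.2
ee_pos: [0.5427, -0.0907, 0.229]
ee_rot: [0.035, 0.706, -0.035, 0.707]
wrist_force: [0.9, -0.5, 1.5]
width: 0.151
```

```bash
python3 st.py
```

```text
slide axes 549.0 -36.8 0.229 tool x,y,z in slide [[0.001, -0.0, -1.0], [0.0, 1.0, -0.0], [1.0, -0.0, 0.001]] [ 0.9 -0.5  1.5]
```

Emit:
apply_moves:
  series:
    - [0.05, [-5.1, 0, -3.6], [0, 0, 0]]
    - [0.05, [-4.2, 0, -4.5], [0, 0, 0]]
    - [0.05, [-3.2, 0, -5.3], [0, 0, 0]]
    - [0.05, [-2.1, 0, -5.8], [0, 0, 0]]
    - [0.05, [-1.0, 0, -6.2], [0, 0, 0]]

```text
time: 20.82
ee_pos: [0.5191, -0.0884, 0.2464]
ee_rot: [0.035, 0.704, -0.036, 0.709]
wrist_force: [5.8, 0.7, 10.8]
width: 0.156
```

Emit:
apply_moves:
  series:
    - [0.05, [0.4, 0, -6.1], [0, 0, 0]]
    - [0.05, [1.5, 0, -6.0], [0, 0, 0]]
    - [0.05, [2.7, 0, -5.6], [0, 0, 0]]
    - [0.05, [3.7, 0, -4.9], [0, 0, 0]]
    - [0.05, [3.4, 0, -3.2], [0, 0, 0]]

```text
time: 21.45
ee_pos: [0.4896, -0.0854, 0.2331]
ee_rot: [0.035, 0.707, -0.035, 0.705]
wrist_force: [-1.4, -2.5, 3.9]
width: 0.151
```

Emit:
apply_moves:
  series:
    - [0.05, [0, 0, 0], [0, 0, 0]]
    - [0.05, [0, 0, 0], [0, 0, 0]]
    - [0.05, [0, 0, 0], [0, 0, 0]]
    - [0.05, [0, 0, 0], [0, 0, 0]]
    - [0.05, [0, 0, 0], [0, 0, 0]]

```text
time: 22.08
ee_pos: [0.4896, -0.0855, 0.2325]
ee_rot: [0.035, 0.708, -0.035, 0.705]
wrist_force: [-5.1, -3.0, 5.4]
width: 0.152
```

```bash
python3 st.py
```

```text
slide axes 495.6 -36.8 0.2325 tool x,y,z in slide [[-0.004, -0.0, -1.0], [-0.0, 1.0, -0.0], [1.0, 0.0, -0.004]] [-5.1 -3.   5.4]
```

Emit:
apply_moves:
  series:
    - [0.05, [-5.4, 0, 4.2], [0, 0, 0]]
    - [0.05, [-4.0, 0, 4.7], [0, 0, 0]]
    - [0.05, [-2.9, 0, 5.4], [0, 0, 0]]
    - [0.05, [-1.8, 0, 5.9], [0, 0, 0]]
    - [0.05, [-0.5, 0, 2.5], [0, 0, 0]]

```text
time: 22.7
ee_pos: [0.513, -0.0877, 0.247]
ee_rot: [0.035, 0.707, -0.035, 0.705]
wrist_force: [-3.4, -3.2, 0.5]
width: 0.153
```

```bash
python3 st.py
python3 - <<'E'
from st import *
c=cam("wrist"); im=arm.snapshot("wrist"); cv2.imwrite("pics/w7.png",cv2.resize(im[0:300,100:400],None,fx=2,fy=2,interpolation=cv2.INTER_CUBIC))
E
```

```text
slide axes 519.1 -36.8 0.247 tool x,y,z in slide [[-0.003, -0.0, -1.0], [-0.0, 1.0, -0.0], [1.0, 0.0, -0.003]] [-3.4 -3.2  0.5]
slide axes 519.1 -36.8 0.247 tool x,y,z in slide [[-0.003, -0.0, -1.0], [-0.0, 1.0, -0.0], [1.0, 0.0, -0.003]] [-3.4 -3.2  0.5]
```

View pics/w7.png

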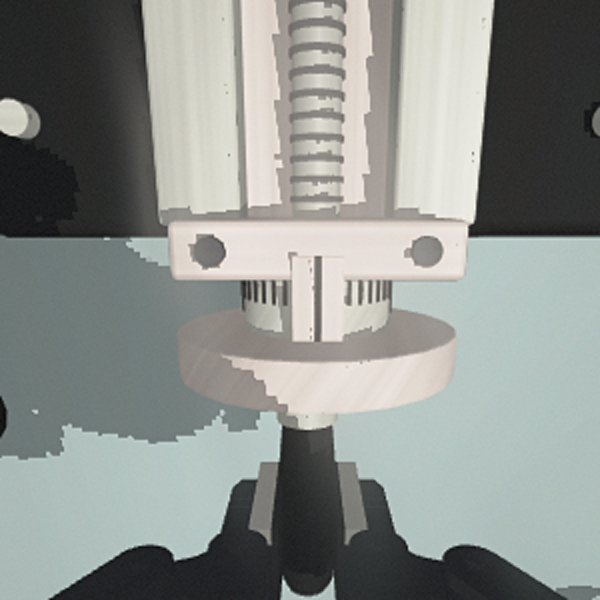

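View 11: handle centred at column 307 in the crop. Wheel edges are at 178 and 456 (centre 317), and the index line is at column 318.

Run:
```python
from st import *
c=cam("wrist"); k=lambda u,v:(100+u/2,v/2)
for n,p,z in [("handle stub",k(306,422),.089),("handle",k(308,500),.089),("wheelL",k(178,350),.058),("wheelR",k(456,350),.058),("index",k(318,262),.085),("index",k(318,338),.085),("screw",k(317,190),.058),("blkL",k(209,250),.09),("blkR",k(427,250),.09)]:
    w=back(c,p,z)[0]; print(n,(w@X*1000).round(1),(w@Y*1000).round(1))
```

```text
slide axes 519.6 -36.8 0.2471 tool x,y,z in slide [[-0.002, -0.0, -1.0], [0.0, 1.0, -0.0], [1.0, -0.0, -0.002]] [-2.7 -3.3  0.3]
handle stub 520.5 -8.8
handle 521.0 -30.5
wheelL 482.7 1.4
wheelR 564.5 1.5
index 523.3 29.4
index 523.4 11.4
screw 523.4 45.9
blkL 499.1 32.5
blkR 547.3 32.5
```

Emit:
apply_moves:
  series:
    - [0.05, [0, 0, 1.2], [0, 0, 0]]
    - [0.05, [0, 0, 1.0], [0, 0, 0]]
    - [0.05, [0, 0, 0], [0, 0, 0]]
    - [0.05, [0, 0, 0], [0, 0, 0]]
    - [0.05, [0, 0, 0], [0, 0, 0]]

```text
time: 23.38
ee_pos: [0.516, -0.088, 0.2471]
ee_rot: [0.035, 0.706, -0.035, 0.706]
wrist_force: [-2.8, -4.6, -0.2]
width: 0.154
```

```bash
python3 st.py
```

```text
slide axes 522.2 -36.8 0.2471 tool x,y,z in slide [[-0.0, -0.0, -1.0], [0.0, 1.0, -0.0], [1.0, -0.0, -0.0]] [-2.8 -4.6 -0.2]
```

Emit:
apply_moves:
  series:
    - [0.5, [0, 0, 0], [0, 0, 0]]
    - [0.5, [0, 0, 0], [0, 0, 0]]
    - [0.5, [0, 0, 0], [0, 0, 0]]
    - [0.5, [-20, 0, 0], [0, 0, 0]]
    - [0.5, [-40, 0, 0], [0, 0, 0]]

```text
time: 24.0
ee_pos: [0.5154, -0.0876, 0.3065]
ee_rot: [0.035, 0.708, -0.035, 0.705]
wrist_force: [1.0, -0.7, -0.1]
width: 0.499
```

Emit:
apply_moves:
  series:
    - [0.5, [-40, 0, 0], [0, 0, 0]]
    - [0.5, [-50, 0, 0], [0, 0, 0]]
    - [0.5, [-20, 0, 0], [0, 0, 0]]
    - [0.5, [0, 0, 0], [0, 0, 0]]
    - [0.5, [0, 0, 0], [0, 0, 0]]

```text
time: 24.62
ee_pos: [0.5156, -0.0877, 0.4161]
ee_rot: [0.035, 0.707, -0.035, 0.706]
wrist_force: [0.5, -0.7, -0.8]
width: 0.502
```

Run:
```python
from st import *
im=arm.snapshot("wrist"); tp=arm.snapshot("top"); c=cam("wrist"); np.savez("w8.npz",K=c[0],r=c[1],t=c[2])
cv2.imwrite("pics/w8f.png",im); cv2.imwrite("pics/top8.png",tp)
A=cv2.resize(im[0:240,130:380],(500,480),interpolation=cv2.INTER_CUBIC); B=cv2.resize(tp[120:240,100:175],(300,480),interpolation=cv2.INTER_CUBIC)
cv2.imwrite("pics/w8.png",np.hstack([A,B]))
```

```text
slide axes 521.7 -36.5 0.4161 tool x,y,z in slide [[-0.002, 0.0, -1.0], [0.0, 1.0, 0.0], [1.0, -0.0, -0.002]] [ 0.5 -0.7 -0.8]
```

View pics/w8.png

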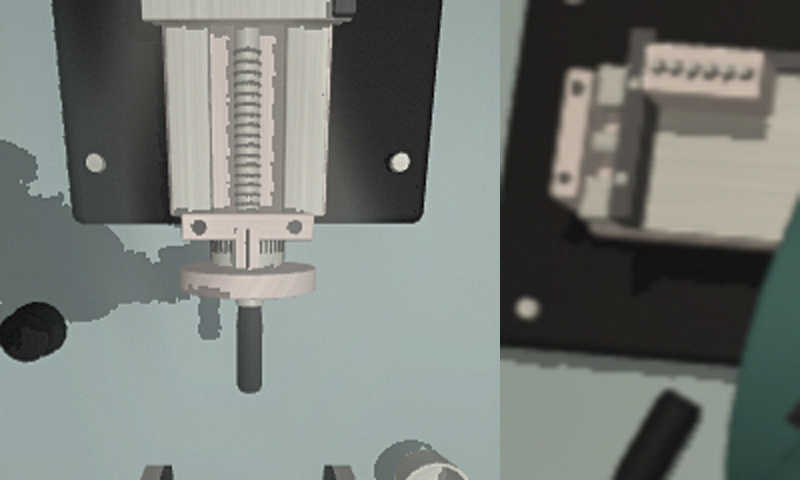

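View 12: the handle is straight above the axis, with the handle at column 249, wheel centre at 248 and index line at 248. The block still sits in the corner, so I'm handing in.

Run:
```python
from st import *
z=np.load("w8.npz"); c=(z['K'],z['r'],z['t']); k=lambda u,v:(130+u/2,v/2)
for n,p,h in [("handle",k(249.5,350),.089),("wheelL",k(181,280),.058),("wheelR",k(316,280),.058),("index",k(248,240),.085)]: print(n,(back(c,p,h)[0]@X*1000).round(1))
print(arm.finish_job())
```

```text
slide axes 521.7 -36.6 0.4156 tool x,y,z in slide [[-0.003, 0.001, -1.0], [0.0, 1.0, 0.001], [1.0, -0.0, -0.003]] [0.1 1.8 0.5]
handle 523.4
wheelL 483.2
wheelR 562.3
index 522.5
the job is handed in; nothing more can be done
None
```

The ferrule block is in the carriage corner, the dial is set to zero, and the job was handed in at about 25 s of the 64 s allowed; no verdict is reported.

**Block:** I took the grey ferrule block from the rack slot nearest the robot and left the orange look-alike alone. I set it on the carriage and pushed it with shut fingers against the end stop (11 N) and then the side fence (12 N). The pictures put it within about 1 mm of both and square to about 0.01 rad. One height-sensitive camera estimate of its far edge read up to 3 mm short of the fence. I trusted the push forces and the block's near edge over that.

**Dial:** I gripped the handle and wound it anticlockwise to about -1.0 rad, then clockwise to zero in one direction, and let go. In the last picture the handle is 0.6–0.9 mm from straight above the axis, against the 5 mm allowed.

**Not checked:** the carriage position was not measured, only inferred from the wheel angle. I did not look at the other two blocks again after the lift, but the gripper met no sideways force there.

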